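Hold the surface thermometer on a heat-sink measuring dot

TASK

Take the temperature of the heat sink at the yellow dot: draw the orange pen-shaped surface thermometer out of its sloping holster and stand its sprung tip on the yellow measuring dot on the black heat sink. Hold the pen upright and still there for three seconds while the reading settles, pressing lightly so that the tip is pushed about half-way in, never all the way, and finish while still holding it like that. Leave the toroid, the capacitor and the green resistor undisturbed.

Things in the scene. Friction and masses are not known exactly. Their poses are not given: they have to be found in the camera images.
- pen: Pen-shaped surface thermometer, 170 mm long, about 100 g. Origin at the outer end of its tip (not pressed), z along the pen to the butt. At z (mm): 0-4 brass contact foot 7 across; thin rod; 14-90 steel shank 10 to 16 thick; 90-94 black finger guard 28 across; 94-170 round orange handle 18 thick. The guard rests on the holster's mouth; the pen pulls out along its own axis, clear after 90 mm.
- pen_grip (a point): Point on the pen's axis in the orange handle, 130 mm from the tip's end (tip not pressed) and 40 mm from the butt: a good place to grip. Axes as the pen's.
- pen_end (a point): Centre of the contact face of the pen's sprung tip; moves with the tip.
- pen_tip (a joint): How far the sprung tip is pushed into the pen: 0 = fully out, 0.008 m = fully in (hard stop). Spring: 0.6 N to start, 2.2 N at 4 mm, 3.8 N at 8 mm.
- holster: Fixed stand for the pen: dark base plate 120 x 75 x 14 mm, two aluminium cheeks, grey square sleeve 45 mm long, 24 mm outside, 18 mm inside. Origin under the middle of the base, z up. The sleeve leans 25 degrees from upright: the pen's butt leans to the holster's -x side (roughly towards the robot), the tip points down to its +x side. The pen fits with about 1 mm play.
- holster_mouth (a point): Middle of the sleeve's mouth, 20 mm to -x of the holster's origin and 105 mm above the bench. Axes as the holster's.
- heatsink: Fixed black heat sink, flat top plate 110 (x) x 160 (y) mm. Origin under its centre, z up, plate surface at z = 45 mm. On it three black transistors at x = 24 mm, y = -50, 0, 50 mm, up to 8 mm above the plate; beyond the +x edge (x = 55 to 120 mm) a green circuit board with parts up to 77 mm above the bench. The measuring dots lie on the bare -x half.
- dot_yellow: Yellow round sticker 14 mm across, 0.6 mm thick, flat on the heat sink's plate in front of one of the transistors: the spot to measure. Origin at the centre of its underside, which is at the height of the plate (45 mm). The sticker gives no resistance: the tip rests on the plate.
- dot_white: White sticker like the yellow one, in front of another transistor; not to be measured.
- dot_red: Red sticker like the yellow one, in front of another transistor; not to be measured.
- toroid: Bystander: ring core wound with copper wire, lying flat, 63 mm across, 24 mm high; loose. Origin under its centre.
- capacitor: Bystander: dark blue capacitor can standing up, 35 mm across, 50 mm high; loose. Origin under its centre.
- resistor: Bystander: green tubular power resistor on two steel feet, 170 mm long along its x axis, 28 mm wide, 38 mm high; loose. Origin under its centre.
There are look-alikes about, which are no part of the job. Leave any pink look-alike of the pen alone.

How it is judged:
By the outcome, as a careful person would: the job done as asked, in the order asked, and still so for the second after the job is handed in, while the arm keeps its last pose, push and grip.
It also fails if it takes over 48 s, if anything falls off the work surface, if the arm or the gripper's body presses on something with over 40 N, if the wrist force passes 120 N, or if a joint passes its speed limit or range.

ROBOT

A 6-joint arm with a two-finger parallel gripper is mounted at the origin on the work surface. World frame = base frame: x ahead of the robot, y to its left, z up, the work surface at z = 0. Lengths are in m, angles in rad, forces in N, time in s.
With the tool pointing down it reaches from about 0.25 to 0.775 m from the base axis. Payload 8.9 kg.
Tool frame: the origin (TCP) lies on the centre line of the jaws, within the pads' length; the fingertips stand 11 mm ahead of it and the grasp point (between the pads) lies 8 mm behind it (arm.tip_reach is the distance from the TCP to the fingertips, in m); z points along the fingers, y is the direction in which the jaws open and shut (so a half turn about z gives the same grasp; the last joint's range is limited). The gripper opens to 85 mm and grips with 20 to 120 N. Pads are 22 mm wide; open, the fingers measure 114 mm over their backs; the gripper's body (76 mm by 85 mm) begins 54 mm behind the grasp point. The pads swing forward as they close: fully open they stand 13 mm farther back than shut.
Start: joints at [-1.248, 0.291, -0.153, 1.127, 0, 1.431], TCP at [0.234, -0.47, 0.242] pointing down, gripper open.
Joint ranges: [-2.52, 2.52], [-0.91, 1.74], [-1.3, 1.37], [-1.96, 2.02], [-1.52, 1.47], [-3.14, 3.14]. Speed limits (rad/s): [2.22, 2.22, 2.79, 3.14, 3.14, 3.14].

INTERFACE

Orientations are given as a rotation vector (axis times angle).
In Python, from bench import arm gives the robot as it stands.
- The arm moves only by the tool play_rows, never from a script. Its argument "plan" is a list of rows, each a list of 5 numbers: the opening, from -1 (shut) to 1 (fully open), then the shift along the tool's x, y, z scaled (see below), then the turn about the tool's z scaled (see below). In form: [[grip, x, y, z, yaw], ...]. A call has 1 to 20 rows; each row shifts and turns the commanded pose from where the row before left it, along the tool's axes as they then stand; what a row does not reach is not made up. The controller multiplies each number of a shift by 0.04 m and each number of a turn by 0.15 rad. A row lasts 1/8 s, in which the tool goes at most 62.5 mm and 10.7 degrees, less where a joint would pass 70% of its speed; a pose out of reach is approached as far as the arm can. A call with a number of a shift or a turn outside -1 to 1 is refused whole. A call with a gripper value outside its range is refused whole. The fingers move at their own pace and stop on an object; the grip force is fixed at half the most. Time passes only in rows, so rows that do not move let the fingers close. It gives the time, the measured TCP pose, the force and the opening at its end, in the units of the state.
- arm.sense(): the state, without advancing time (a new reading comes with each control period).
- arm.camera(name): name is "side" or "top" or "wrist"; returns a dict with "img" (420x560x3 uint8, red, green, blue), "range_z" (420x560 float32, m along the optical axis (not along the pixel's ray), 0 where there is no reading), "mtx" (3x3 intrinsics, pixels), "position" and "attitude" of the camera in the world. Camera axes: x right, y up, looking along -z (the intrinsics and any distortion apply to the point x, -y, -z); pixel columns grow to the right and rows downward; lengths in m; the calibration is good to about 2 mm. The wrist camera is an equidistant fisheye: a pixel r from the principal point sees the ray r / f radians off the axis. A picture is of the moment at which its call begins.
- arm.sign_off(): hands the job in, once; it reports no verdict.
Trained networks look in the newest picture that a camera, given by its name, has taken for a name from the list of things; names that differ only in an ending like _2 or _b are one class to them, and where a whole thing is asked for, a point or a joint stands for the part that bears it (a point fixed in the world has none). Each returns a list of dicts, best first, with "confidence" (0 to 1); they miss things now and then, are a little off and sometimes report something else, mostly with a low value. They report only what shows in the picture. A call takes as long as a camera call. They do not tell look-alikes from the thing itself.
- arm.spot_in(camera, query): "at" ([row, column] in pixels, amid what is visible of it).
- arm.silhouettes(camera, query): "pixels" (420x560 bool, what is visible of it) and "at" ([row, column] in pixels, amid what is visible of it).
The state is a dict: "time_s": time; "joint_positions": joint angles; "qd": joint speeds; "tau": joint torques, N m; "eef_pos": TCP position; "tcp_rot": TCP orientation; "ft_force": force on the tool from outside, world axes, zero at the start; "ft_torque": the same for the moment, N m; "finger_gap": finger opening in m.
Only numpy, scipy, OpenCV 4.12 (cv2) and the standard library are available. Lean on these libraries where they do the work, as an engineer would, in place of code of your own. Each camera call takes 0.05 s, during which the arm holds its last target.

## Working session

There is one attempt and no reset: what is moved stays moved. The work goes in short steps, Python scripts to look and compute and a tool call to move; the robot and the scene stay as the last step left them, time stands still between calls to the robot, and variables do not carry over. Pictures are saved under pics/ and viewed, and the job is handed in when it is done.

Besides the shell and the picture viewer there is one more tool, called after "Request:" as name(argument=value, ...), one argument or row to a line, values as JSON. play_rows: Moves the arm, as the interface text tells. Its arguments: {"type":"object","properties":{"plan":{"type":"array"}},"required":["plan"]}

```bash
mkdir -p pics; ls; cat > h.py <<'E'
import numpy as np, cv2
from scipy.spatial.transform import Rotation as R
from bench import arm
def save(n,im): cv2.imwrite('pics/'+n+'.png',cv2.cvtColor(im,cv2.COLOR_RGB2BGR))
def att(c):
    a=np.array(c['attitude'],float)
    return a if a.shape==(3,3) else (R.from_rotvec(a).as_matrix() if a.size==3 else R.from_quat(a).as_matrix())
def ray(c,rc,fish=False):
    K=np.array(c['mtx']); u=(rc[1]-K[0,2])/K[0,0]; v=(rc[0]-K[1,2])/K[1,1]
    if fish:
        r=np.hypot(u,v); s=np.tan(r)/r if r>1e-9 else 1; u*=s; v*=s
    return np.array([u,-v,-1.])
def pt(c,rc,fish=False):
    r,cc=int(round(rc[0])),int(round(rc[1])); z=c['range_z'][r,cc]
    return np.array(c['position'])+att(c)@(ray(c,rc,fish)*z)
def cloud(c):
    rr,cc=np.indices(c['range_z'].shape); K=np.array(c['mtx']); z=c['range_z']
    P=np.stack([(cc-K[0,2])/K[0,0]*z,-(rr-K[1,2])/K[1,1]*z,-z],-1)
    return P@att(c).T+np.array(c['position'])
def atz(c,rc,h):
    d=att(c)@ray(c,rc); p=np.array(c['position']); return p+d*(h-p[2])/d[2]
E
python3 - <<'E'
from h import *
for n in ['top','side','wrist']:
    c=arm.camera(n); save(n+'0',c['img'])
    print(n,c['position'],c['attitude'],np.array(c['mtx']).tolist())
    for q in ['pen','holster','dot_yellow','heatsink','toroid','capacitor','resistor']:
        print(q,[(np.round(d['at'],1).tolist(),round(d['confidence'],2)) for d in arm.spot_in(n,q)])
s=arm.sense(); print(s)
print([a for a in dir(arm) if a[0]!='_'])
E
```

```text
pics
top [ 0.52969117 -0.05593419  1.27515804] [ 0.04958924 -0.09186469 -1.59715997] [[521.9154657659712, 0.0, 283.701872928723], [0.0, 521.9154657659712, 211.64716600648458], [0.0, 0.0, 1.0]]
pen [([257.4, 369.4], 0.8), ([264.6, 437.9], 0.64), ([173.9, 393.3], 0.6)]
holster [([244.4, 348.8], 0.59)]
dot_yellow []
heatsink [([239.6, 133.6], 0.78)]
toroid [([276.8, 237.8], 0.93)]
capacitor [([229.2, 256.1], 0.58)]
resistor [([170.6, 248.2], 0.94)]
side [ 0.58635862 -0.9048437   0.69954162] [ 0.96114675 -0.0183015  -0.06338553] [[464.7425033019705, 0.0, 283.252803949995], [0.0, 464.7425033019705, 206.44040681815258], [0.0, 0.0, 1.0]]
pen [([264.4, 229.3], 0.75), ([399.1, 213.4], 0.63)]
holster [([302.7, 247.7], 0.81)]
dot_yellow []
heatsink [([165.9, 258.6], 0.93), ([260.1, 234.8], 0.17)]
toroid [([226.7, 214.5], 0.8)]
capacitor [([226.0, 274.4], 0.63)]
resistor []
wrist [ 0.3048116  -0.43453927  0.37428459] [-0.28520962  0.17807296 -1.09779424] [[325.19226210127806, 0.0, 281.96148998162926], [0.0, 325.19226210127806, 205.56308384540117], [0.0, 0.0, 1.0]]
pen [([6.4, 360.1], 0.61)]
holster []
dot_yellow []
heatsink []
toroid []
capacitor []
resistor []
{'time_s': 1.2, 'joint_positions': array([-1.24828511e+00,  2.90691159e-01, -1.53370864e-01,  1.12669949e+00,
       -1.84246506e-05,  1.43151965e+00]), 'qd': array([-4.05927363e-04,  9.86078373e-04, -5.87235698e-04, -9.40862825e-04,
        1.40313491e-03,  9.51159320e-05]), 'tau': array([-1.81351643e-04, -5.37025702e+01,  3.31643164e+01,  1.69543942e-03,
       -2.05202236e-04, -8.61060300e-06]), 'eef_pos': array([ 0.23392724, -0.47001933,  0.24232059]), 'tcp_rot': array([ 3.05818633e+00,  7.18938367e-01, -2.38165836e-05]), 'ft_force': array([-0.86136748,  0.75430369, -0.03303834]), 'ft_torque': array([ 0.06486523, -0.01878991,  0.00853938]), 'finger_gap': 0.08560705470843326}
['Unreachable', 'camera', 'sense', 'sign_off', 'silhouettes', 'spot_in', 'tip_reach']
```

View pics/top0.png

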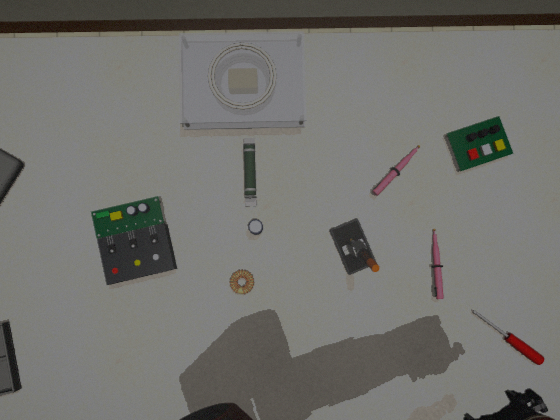

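View pics/side0.png

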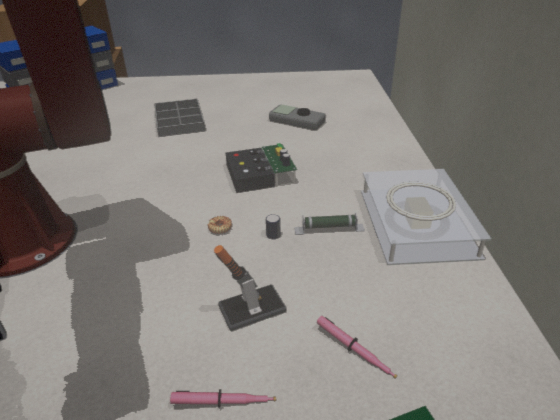

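View pics/wrist0.png

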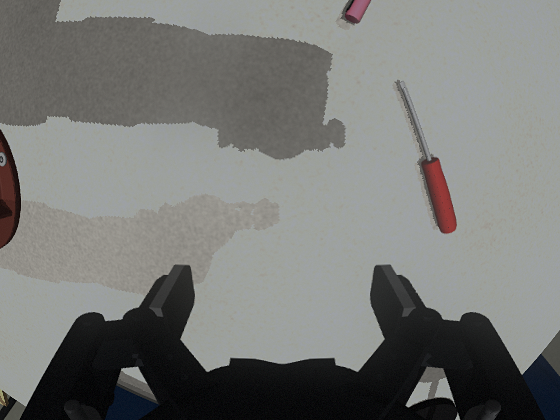

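```bash
python3 - <<'E'
from h import *
for n in ['top','side']:
    c=arm.camera(n); P=cloud(c); hsv=cv2.cvtColor(c['img'],cv2.COLOR_RGB2HSV)
    H,S,V=[hsv[...,i] for i in range(3)]
    rr,cc=np.indices(H.shape)
    box=(abs(rr-245)<60)&(abs(cc-365)<40) if n=='top' else (abs(rr-262)<25)&(abs(cc-230)<30)
    m=(H>5)&(H<17)&(S>170)&(V>90)&box&(c['range_z']>0)
    Q=P[m]; Q=Q[Q[:,2]>0.1]; print(n,'orange',m.sum(),len(Q)); 
    if len(Q)>5:
        mu=np.median(Q,0); u,s,vt=np.linalg.svd(Q-mu); print(mu,vt[0],s, Q.min(0),Q.max(0))
    box=(rr>200)&(rr<290)&(cc>90)&(cc<180) if n=='top' else (rr>145)&(rr<190)&(cc>225)&(cc<300)
    for nm,mm in [('yellow',(H>22)&(H<35)&(S>130)&(V>110)),('red',((H<6)|(H>174))&(S>130)&(V>90))]:
        k,l,st,ce=cv2.connectedComponentsWithStats((mm&box).astype('u1'))
        for i in range(1,k):
            if st[i,4]>8: print(nm,ce[i][::-1].round(1),st[i,4],pt(c,ce[i][::-1]).round(4),atz(c,ce[i][::-1],.0456).round(4))
    # holster base top and mouth
    for q in ['holster','pen','heatsink','capacitor','toroid','resistor']:
        for s in arm.silhouettes(n,q):
            Q=P[s['pixels']&(c['range_z']>0)]
            if s['confidence']<.3:continue
            z=Q[:,2]
            print(q,round(s['confidence'],2),len(Q),Q.mean(0).round(3),np.percentile(Q,2,0).round(3),np.percentile(Q,98,0).round(3))
            zb={'holster':.014,'heatsink':.045}.get(q)
            if zb:
                B=Q[abs(z-zb)<.004]; 
                if len(B)>50:
                    r=cv2.minAreaRect((B[:,:2]*1000).astype('f4')); print('  rect mm',r, len(B), B[:,2].mean())
E
```

```text
top orange 40 40
[ 0.50421478 -0.27507553  0.17738427] [0.29627014 0.87591342 0.38078824] [0.02617347 0.0242679  0.01185992] [ 0.49771281 -0.28174449  0.1712353 ] [ 0.51054469 -0.26817668  0.18097276]
yellow [215.1 115.2] 77 [0.6405 0.2996 0.0637] [0.6422 0.3049 0.0456]
yellow [262.1 136.9] 22 [0.531  0.2544 0.0469] [0.531  0.2548 0.0456]
red [270.3 114.6] 29 [0.5135 0.307  0.0433] [0.5136 0.3063 0.0456]
holster 0.63 1346 [ 0.558 -0.249  0.024] [ 0.495 -0.292  0.004] [ 0.613 -0.211  0.105]
  rect mm ((555.0369873046875, -255.39028930664062), (119.76084899902344, 74.291015625), 20.16881561279297) 938 0.014354641760391373
pen 0.83 255 [ 0.526 -0.265  0.137] [ 0.5   -0.281  0.03 ] [ 0.569 -0.25   0.18 ]
pen 0.69 475 [ 0.495 -0.456  0.02 ] [ 0.427 -0.467 -0.   ] [ 0.581 -0.448  0.033]
pen 0.6 384 [ 0.73  -0.361  0.021] [ 0.683 -0.416  0.009] [ 0.785 -0.312  0.032]
heatsink 0.84 5292 [0.583 0.264 0.046] [0.496 0.18  0.01 ] [0.671 0.348 0.075]
  rect mm ((583.5050048828125, 266.0107116699219), (176.00953674316406, 161.58090209960938), 11.917142868041992) 3991 0.04548459780210153
capacitor 
[... 738 characters left out ...]
0.523 -0.263  0.128] [ 0.499 -0.284 -0.001] [ 0.569 -0.094  0.179]
pen 0.56 1109 [ 0.494 -0.46   0.019] [ 0.428 -0.468 -0.001] [ 0.572 -0.437  0.03 ]
heatsink 0.7 2373 [0.58 0.24 0.04] [0.495 0.173 0.001] [0.675 0.343 0.074]
  rect mm ((583.9691162109375, 264.8326416015625), (176.49571228027344, 169.11544799804688), 12.451617240905762) 1473 0.0454505675975526
capacitor 0.72 430 [ 0.524 -0.274  0.138] [ 0.501 -0.284  0.027] [ 0.57  -0.253  0.179]
capacitor 0.71 314 [ 0.608 -0.032  0.032] [ 0.591 -0.04   0.003] [ 0.625 -0.012  0.052]
toroid 0.85 311 [0.481 0.008 0.017] [ 0.457 -0.015  0.002] [0.506 0.035 0.024]
resistor 0.67 804 [ 0.745 -0.016  0.024] [ 0.666 -0.026 -0.001] [0.825 0.003 0.038]
```

Request:
play_rows(
  plan=[
    [1,0,0,0,0.69],
    [1,0.94,-0.245,0,0],
    [1,0.94,-0.245,0,0],
    [1,0.94,-0.245,0,0],
    [1,0.94,-0.245,0,0],
    [1,0.94,-0.245,0,0],
    [1,0.94,-0.245,0,0],
    [1,0.94,-0.245,0,0],
    [1,0.94,-0.245,0,0],
    [1,0.94,-0.245,0,0],
    [1,0,0,0,0],
    [1,0,0,0,0],
    [1,0,0,0,0],
  ],
)

```text
time_s: 3.52
eef_pos: [0.5192, -0.2694, 0.2423]
tcp_rot: [3.092, 0.558, -0.0]
ft_force: [0.4, 0.0, 0.2]
finger_gap: 0.0853
```

```bash
cat > f.py <<'E'
from h import *
def fit():
    out={}
    for n in ['top','side']:
        c=arm.camera(n); P=cloud(c); hsv=cv2.cvtColor(c['img'],cv2.COLOR_RGB2HSV); out[n]=(c,P,hsv)
    return out
E
python3 - <<'E'
from h import *
c=arm.camera('wrist'); save('w1',c['img']); print(c['position'],c['attitude'])
hsv=cv2.cvtColor(c['img'],cv2.COLOR_RGB2HSV); m=((hsv[...,0]>3)&(hsv[...,0]<17)&(hsv[...,1]>150)&(hsv[...,2]>70)).astype('u1')
k,l,st,ce=cv2.connectedComponentsWithStats(m)
for i in range(1,k):
    if st[i,4]>30: print(st[i],ce[i])
def proj(p):
    q=att(c).T@(np.array(p)-c['position']); q=np.array([q[0],-q[1],-q[2]]); K=np.array(c['mtx'])
    r=np.hypot(q[0],q[1]); th=np.arctan2(r,q[2]); return K[0,2]+K[0,0]*th*q[0]/r, K[1,2]+K[1,1]*th*q[1]/r
h=np.array([np.cos(np.radians(20.5)),np.sin(np.radians(20.5))])
im=c['img'].copy()
for s in [94,130,170]:
    d=s-90; o=np.array([.5363,-.2630]); p=[*(o-h*d/1000*np.sin(np.radians(25))),.105+d/1000*np.cos(np.radians(25))]
    u=proj(p); print(s,p,u); cv2.circle(im,tuple(int(x) for x in u),3,(0,255,0),-1)
save('w1b',im)
c=arm.camera('side'); save('s1',c['img'])
E
```

```text
[ 0.5934695  -0.24164118  0.37431199] [-0.27865191  0.19499297 -1.20133795]
[273 245  24  13 229] [284.13537118 250.93886463]
94 [np.float64(0.534716580910236), np.float64(-0.26359201613886657), np.float64(0.1086252311481466)] (np.float64(282.3465416670847), np.float64(176.9547847846025))
130 [np.float64(0.5204658091023595), np.float64(-0.26892016138866554), np.float64(0.141252311481466)] (np.float64(282.31681864079604), np.float64(206.50933161164343))
170 [np.float64(0.5046316182047189), np.float64(-0.2748403227773311), np.float64(0.177504622962932)] (np.float64(282.27223507750114), np.float64(247.5960297859076))
```

View pics/w1b.png

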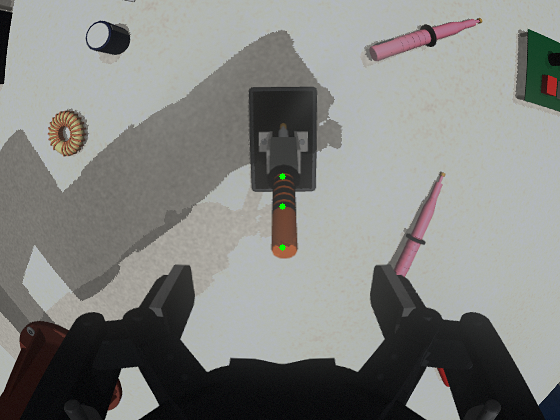

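Request:
play_rows(
  plan=[
    [1,0,0.03,0.7,0],
    [1,0,0,0.7,0],
    [1,0,0,0.7,0],
    [1,0,0,0.63,0],
    [1,0,0,0,0],
    [1,0,0,0,0],
  ],
)

```text
time_s: 4.38
eef_pos: [0.5206, -0.2704, 0.1342]
tcp_rot: [3.091, 0.559, 0.001]
ft_force: [-0.7, 0.1, 0.6]
finger_gap: 0.0853
```

Request:
play_rows(
  plan=[
    [-1,0,0,0,0],
    [-1,0,0,0,0],
    [-1,0,0,0,0],
    [-1,0,0,0,0],
    [-1,0,0,0,0],
    [-1,0,0,0,0],
    [-1,0,0,0,0],
  ],
)

```text
time_s: 5.25
eef_pos: [0.5204, -0.27, 0.1334]
tcp_rot: [3.091, 0.56, 0.0]
ft_force: [-1.4, -0.3, 4.8]
finger_gap: 0.0168
```

```bash
python3 - <<'E'
from h import *
for n in ['wrist','side']: save(n+'2',arm.camera(n)['img'])
s=arm.sense(); print(s['time_s'],s['finger_gap'],s['ft_force'],s['ft_torque'])
E
```

```text
5.35 0.016748746045527535 [-1.93632638 -0.61445394  4.48633376] [0.0236122  0.23781583 0.02543322]
```

View pics/side2.png

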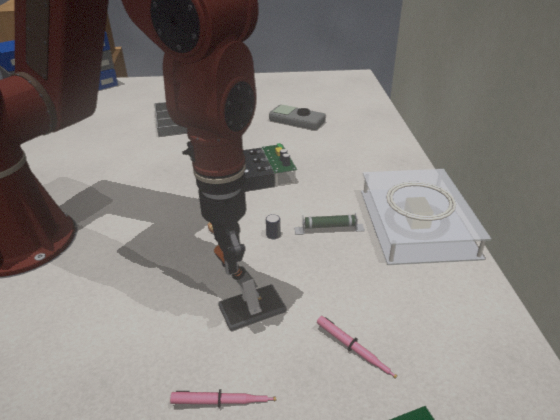

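View pics/wrist2.png

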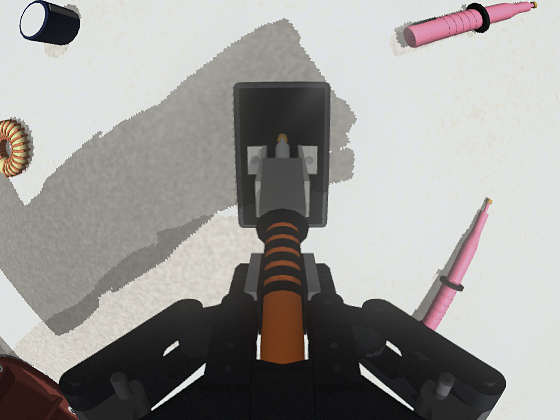

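Request:
play_rows(
  plan=[
    [-1,-0.053,0,-0.113,0],
    [-1,-0.106,0,-0.227,0],
    [-1,-0.158,0,-0.34,0],
    [-1,-0.158,0,-0.34,0],
    [-1,-0.158,0,-0.34,0],
    [-1,-0.158,0,-0.34,0],
    [-1,-0.158,0,-0.34,0],
    [-1,-0.158,0,-0.34,0],
    [-1,-0.158,0,-0.34,0],
    [-1,0,0,0,0],
    [-1,0,0,0,0],
  ],
)

```text
time_s: 6.72
eef_pos: [0.4729, -0.2875, 0.2416]
tcp_rot: [-3.091, -0.56, 0.0]
ft_force: [0.1, -0.1, -1.6]
finger_gap: 0.0171
```

```bash
python3 - <<'E'
from h import *
for n in ['wrist','side','top']: save(n+'3',arm.camera(n)['img'])
s=arm.sense(); print(s['time_s'],s['finger_gap'],s['ft_force'],s['ft_torque'],s['eef_pos'])
E
```

```text
6.875 0.016365892214873903 [-0.03502621  0.63868784 -1.27933968] [-0.01175596  0.02861517 -0.02667935] [ 0.47284928 -0.28731315  0.24131391]
```

View pics/side3.png

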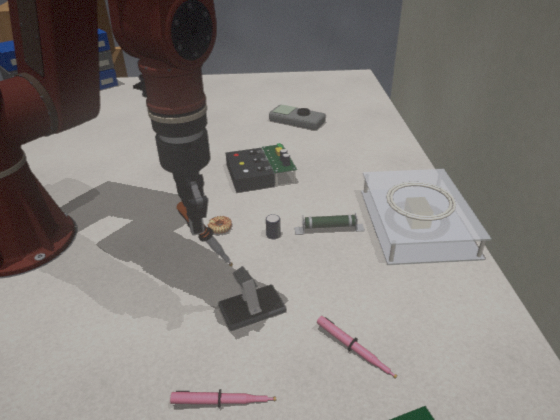

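View pics/wrist3.png

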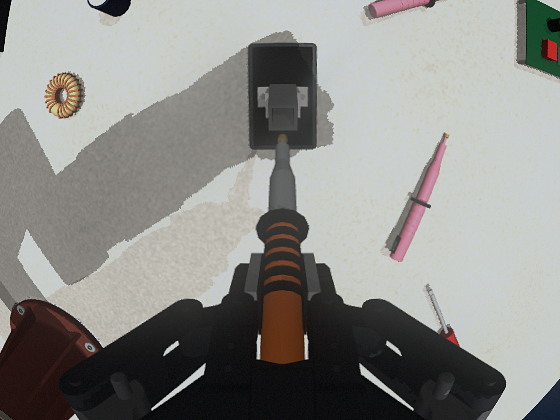

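Request:
play_rows(
  plan=[
    [-1,-0.375,0,0,0],
    [-1,0,0,0.34,0],
    [-1,0,0,0.34,0],
    [-1,0,0,0.34,0],
    [-1,0,0,0.34,0],
    [-1,0.25,0,0,0],
    [-1,0.25,0,0,0],
    [-1,0,0,0,0],
    [-1,0.125,0,0,0],
    [-1,0.125,0,0,0],
    [-1,0.125,0,0,0],
    [-1,0,0,0,0],
  ],
)

```text
time_s: 8.38
eef_pos: [0.4914, -0.2806, 0.1872]
tcp_rot: [-3.091, -0.56, 0.002]
ft_force: [-3.5, -1.3, -4.7]
finger_gap: 0.0163
```

```bash
python3 - <<'E'
from h import *
for n in ['wrist','side']: save(n+'4',arm.camera(n)['img'])
s=arm.sense(); print(s['time_s'],s['finger_gap'],s['ft_force'],s['ft_torque'],s['eef_pos'])
E
```

```text
8.475 0.01668463961727176 [-4.0301171  -1.92696346 -4.84831089] [-0.64414047  1.18297881  0.0287486 ] [ 0.49137307 -0.28058171  0.18718595]
```

View pics/side4.png

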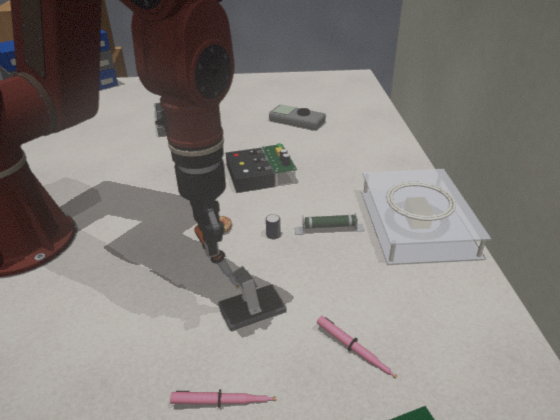

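View pics/wrist4.png

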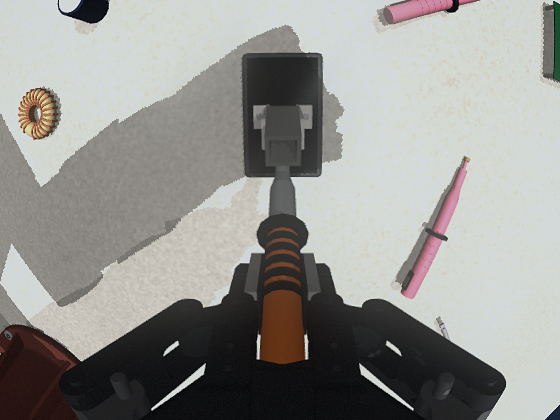

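Request:
play_rows(
  plan=[
    [-1,0.125,0,0,0],
    [-1,0.125,0,0,0],
    [-1,0.125,0,0,0],
    [-1,0.125,0,0,0],
    [-1,0,0,0,0],
  ],
)

```text
time_s: 9.1
eef_pos: [0.511, -0.2733, 0.1874]
tcp_rot: [-3.091, -0.561, -0.001]
ft_force: [-2.5, -1.3, -1.1]
finger_gap: 0.0166
```

```bash
python3 - <<'E'
from h import *
for n in ['wrist','side']: save(n+'5',arm.camera(n)['img'])
s=arm.sense(); print(s['time_s'],s['finger_gap'],s['ft_force'],s['ft_torque'],s['eef_pos'])
E
```

```text
9.2 0.01642160824876427 [-1.7351169  -0.41997926 -1.54640573] [-0.35708873  0.54575318  0.02720837] [ 0.51079094 -0.27339506  0.18743928]
```

View pics/side5.png

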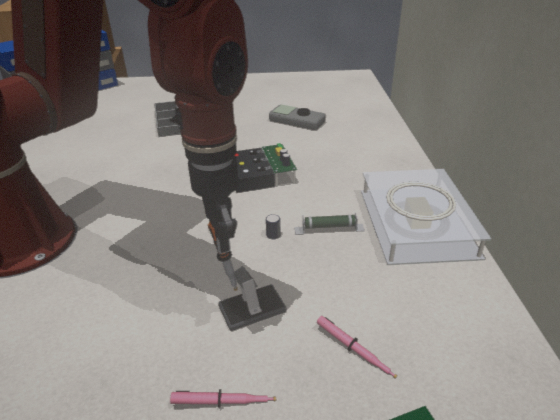

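View pics/wrist5.png

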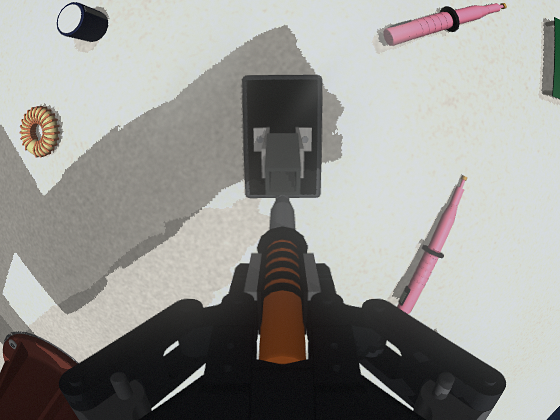

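Request:
play_rows(
  plan=[
    [-1,0.125,0,0,0],
    [-1,0.125,0,0,0],
    [-1,0.05,0,0,0],
    [-1,0,0,0,0],
    [-1,0,0,0,0],
  ],
)

```text
time_s: 9.82
eef_pos: [0.5217, -0.2693, 0.1875]
tcp_rot: [-3.091, -0.56, -0.0]
ft_force: [-3.7, -1.9, 0.5]
finger_gap: 0.0167
```

```bash
python3 - <<'E'
from h import *
s=arm.sense(); print(s['time_s'],s['finger_gap'],s['ft_force'],s['ft_torque'],s['eef_pos'],s['tcp_rot'])
E
```

```text
9.825 0.01667110629478815 [-3.6968889  -1.87394833  0.51833681] [-0.40398615  1.05050297  0.01915143] [ 0.52169152 -0.26932641  0.18753929] [-3.09123187e+00 -5.59858625e-01 -2.86005747e-04]
```

Request:
play_rows(
  plan=[
    [-1,-0.25,0,0,0],
    [-1,-0.25,0,0,0],
    [-1,0,0,-0.5,0],
    [-1,0,0,-0.5,0],
    [-1,0,0,-0.5,0],
    [-1,0,0,0,0],
    [-1,0,0,0,0],
  ],
)

```text
time_s: 10.7
eef_pos: [0.5025, -0.2763, 0.2467]
tcp_rot: [-3.091, -0.559, 0.0]
ft_force: [-0.3, -0.1, -2.3]
finger_gap: 0.0168
```

```bash
python3 - <<'E'
from h import *
for n in ['wrist','side','top']:
    c=arm.camera(n); save(n+'6',c['img']); np.save('pics/'+n+'6.npy',{k:c[k] for k in c},allow_pickle=True)
    print(n,c['position'],[(d['at'],d['confidence']) for d in arm.spot_in(n,'pen')])
s=arm.sense(); print(s['time_s'],s['finger_gap'],s['ft_force'],s['ft_torque'],s['eef_pos'],s['tcp_rot'])
c=np.load('pics/side6.npy',allow_pickle=True).item()
save('side6z',cv2.resize(c['img'][150:290,150:290],(700,700),interpolation=cv2.INTER_CUBIC))
E
```

```text
wrist [ 0.57676994 -0.24858995  0.3787189 ] [([26.5, 419.6], 0.9), ([290.7, 279.6], 0.72), ([226.1, 414.9], 0.69)]
side [ 0.58635862 -0.9048437   0.69954162] [([399.6, 213.3], 0.98), ([343.7, 347.8], 0.97), ([235.3, 215.2], 0.82)]
top [ 0.52969117 -0.05593419  1.27515804] [([175.4, 391.6], 0.91), ([241.0, 132.8], 0.37)]
11.0 0.016521549880595312 [-0.34192574 -0.55765939 -0.18182923] [-0.00670206  0.01070293 -0.03089045] [ 0.50272811 -0.27624008  0.24699673] [-3.09070948e+00 -5.59719482e-01  8.13284224e-04]
```

View pics/side6z.png

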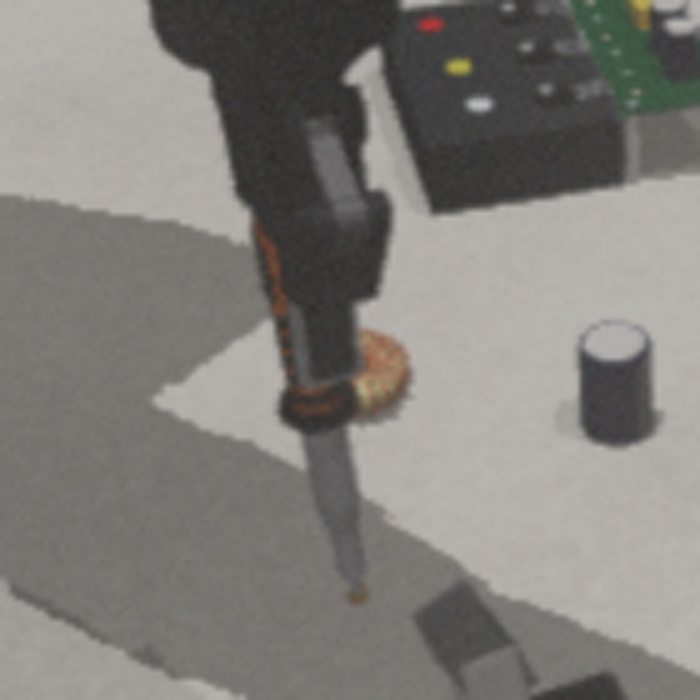

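View pics/wrist6.png

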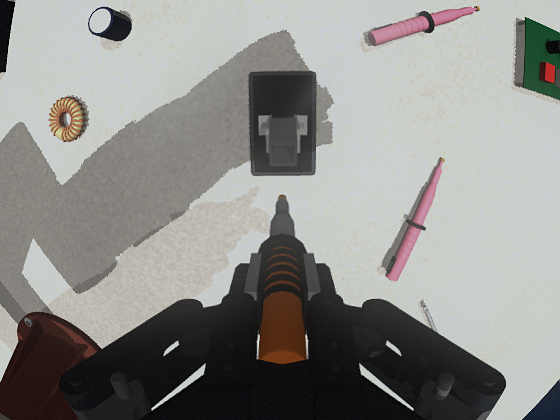

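```bash
python3 - <<'E'
from h import *
S=np.load('pics/side6.npy',allow_pickle=True).item(); W=np.load('pics/wrist6.npy',allow_pickle=True).item()
# brass foot in both
for nm,c,b in [('side',S,(262,276,214,230)),('wrist',W,(188,206,272,293))]:
    r0,r1,c0,c1=b; sub=c['img'][r0:r1,c0:c1]; hsv=cv2.cvtColor(sub,cv2.COLOR_RGB2HSV)
    m=(hsv[...,1]>90)&(hsv[...,0]>8)&(hsv[...,0]<30); ii=np.argwhere(m)+[r0,c0]; print(nm,len(ii),ii.mean(0),ii.min(0),ii.max(0))
    k=ii.mean(0); print(' depthpt',pt(c,k,nm=='wrist').round(4)); 
    if nm=='side': ds=att(c)@ray(c,k)
    else: dw=att(c)@ray(c,k,True)
def tri(p,d,q,e):
    A=np.stack([d,-e],1); t=np.linalg.lstsq(A,q-p,rcond=None)[0]; a=p+d*t[0]; b=q+e*t[1]; return (a+b)/2,np.linalg.norm(a-b)
t,e=tri(np.array(S['position']),ds,np.array(W['position']),dw); print('tri foot',t,e)
s=arm.sense(); Rt=R.from_rotvec(s['tcp_rot']).as_matrix()
print('foot in tool',Rt.T@(t-s['eef_pos']))
P=cloud(S)
# shank & guard points from side depth in tool frame
hs=[]
for r in range(225,268,3):
    row=[]
    for cc in range(195,232):
        p=P[r,cc]
        q=Rt.T@(p-s['eef_pos'])
        if abs(q[1])<.03 and abs(q[0])<.05 and S['range_z'][r,cc]>0: row.append((cc,*q))
    if row:
        row=np.array(row); print(r,row[0,0],row[-1,0],'x %.4f..%.4f y %.4f z %.4f'%(row[:,1].min(),row[:,1].max(),row[:,2].mean(),row[:,3].mean()), 'mid',((row[:,1].min()+row[:,1].max())/2).round(4))
E
```

```text
<stdin>:6: RuntimeWarning: Mean of empty slice.
  ret = um.true_divide(
Traceback (most recent call last):
ValueError: zero-size array to reduction operation minimum which has no identity
```

```bash
python3 - <<'E'
from h import *
S=np.load('pics/side6.npy',allow_pickle=True).item(); W=np.load('pics/wrist6.npy',allow_pickle=True).item()
for nm,c,b in [('side',S,(262,276,214,230)),('wrist',W,(188,206,272,293))]:
    r0,r1,c0,c1=b; im=c['img'][r0:r1,c0:c1].astype(int); br=im[...,0]-im[...,2]
    m=br>0.5*br.max(); ii=np.argwhere(m)+[r0,c0]; k=ii.mean(0); print(nm,br.max(),len(ii),k,ii.min(0),ii.max(0))
    print(' depthpt',pt(c,k,nm=='wrist').round(4)); 
    if nm=='side': ds=att(c)@ray(c,k)
    else: dw=att(c)@ray(c,k,True)
def tri(p,d,q,e):
    A=np.stack([d,-e],1); t=np.linalg.lstsq(A,q-p,rcond=None)[0]; a=p+d*t[0]; b=q+e*t[1]; return (a+b)/2,np.linalg.norm(a-b)
t,e=tri(np.array(S['position']),ds,np.array(W['position']),dw); print('tri foot',t,e)
s=arm.sense(); Rt=R.from_rotvec(s['tcp_rot']).as_matrix()
print('foot in tool',Rt.T@(t-s['eef_pos']))
P=cloud(S)
for r in range(225,272,3):
    row=[]
    for cc in range(195,232):
        q=Rt.T@(P[r,cc]-s['eef_pos'])
        if abs(q[1])<.03 and abs(q[0])<.05 and S['range_z'][r,cc]>0: row.append((cc,*q))
    if row:
        row=np.array(row); print(r,row[0,0],row[-1,0],'x %.4f..%.4f y %.4f z %.4f'%(row[:,1].min(),row[:,1].max(),row[:,2].mean(),row[:,3].mean()), 'mid',((row[:,1].min()+row[:,1].max())/2).round(4))
E
```

```text
side 35 10 [268.7 221.6] [267 220] [270 223]
 depthpt [ 0.5068 -0.275   0.1282]
wrist 52 17 [197.17647059 281.82352941] [196 278] [199 285]
 depthpt [ 0.5059 -0.2746  0.1292]
tri foot [ 0.50619992 -0.27471579  0.12817663] 0.0012443803350059345
foot in tool [ 0.0038335  -0.00012765  0.11881869]
225 207.0 220.0 x -0.0120..0.0074 y 0.0133 z 0.0082 mid -0.0023
228 207.0 221.0 x -0.0111..0.0113 y 0.0043 z 0.0215 mid 0.0001
231 206.0 221.0 x -0.0139..0.0096 y 0.0052 z 0.0267 mid -0.0022
234 207.0 218.0 x -0.0144..0.0024 y 0.0097 z 0.0287 mid -0.006
237 210.0 219.0 x -0.0086..0.0055 y 0.0047 z 0.0401 mid -0.0016
240 211.0 220.0 x -0.0084..0.0067 y 0.0048 z 0.0470 mid -0.0009
243 212.0 220.0 x -0.0076..0.0066 y 0.0051 z 0.0534 mid -0.0005
246 212.0 221.0 x -0.0077..0.0077 y 0.0049 z 0.0603 mid -0.0
249 213.0 221.0 x -0.0070..0.0065 y 0.0051 z 0.0669 mid -0.0002
252 214.0 221.0 x -0.0057..0.0063 y 0.0045 z 0.0743 mid 0.0003
255 216.0 221.0 x -0.0032..0.0060 y 0.0028 z 0.0831 mid 0.0014
258 217.0 221.0 x -0.0018..0.0045 y 0.0032 z 0.0898 mid 0.0013
261 217.0 222.0 x -0.0019..0.0061 y 0.0015 z 0.0985 mid 0.0021
264 218.0 222.0 x -0.0017..0.0052 y 0.0029 z 0.1044 mid 0.0017
267 220.0 222.0 x 0.0015..0.0053 y 0.0006 z 0.1142 mid 0.0034
270 220.0 222.0 x 0.0008..0.0041 y 0.0023 z 0.1196 mid 0.0025
```

Request:
play_rows(
  plan=[
    [-1,0,0,0.5,0],
    [-1,0,0,0.5,0],
    [-1,0,0,0.5,0],
    [-1,0.2,0,0,0],
    [-1,0.2,0,0,0],
    [-1,0.08,0,0,0],
    [-1,0.08,0,0,0],
    [-1,0.08,0,0,0],
    [-1,0,0,0,0],
    [-1,0,0,0,0],
  ],
)

```text
time_s: 12.25
eef_pos: [0.5268, -0.2675, 0.1876]
tcp_rot: [3.091, 0.56, -0.0]
ft_force: [-4.4, -1.2, 0.8]
finger_gap: 0.0167
```

Request:
play_rows(
  plan=[
    [-1,-0.25,0,0,0],
    [-1,-0.25,0,0,0],
    [-1,0,0,-0.5,0],
    [-1,0,0,-0.5,0],
    [-1,0,0,-0.5,0],
    [-1,0,0,0,0],
    [-1,0,0,0,0],
  ],
)

```text
time_s: 13.12
eef_pos: [0.5077, -0.2743, 0.2468]
tcp_rot: [-3.091, -0.559, 0.001]
ft_force: [-0.5, 0.1, -1.3]
finger_gap: 0.0166
```

```bash
cat > tilt.py <<'E'
from h import *
import sys
tag=sys.argv[1]
S=arm.camera('side'); W=arm.camera('wrist'); save('side'+tag,S['img']); save('wrist'+tag,W['img'])
s=arm.sense(); Rt=R.from_rotvec(s['tcp_rot']).as_matrix(); T=np.array(s['eef_pos'])
print(s['time_s'],s['finger_gap'],s['ft_force'].round(2),T.round(4),s['tcp_rot'].round(4))
def proj(c,p,fish=False):
    q=att(c).T@(np.array(p)-c['position']); q=np.array([q[0],-q[1],-q[2]]); K=np.array(c['mtx'])
    r=np.hypot(q[0],q[1]); k=np.arctan2(r,q[2])/r if fish else 1/q[2]
    return np.array([K[1,2]+K[1,1]*k*q[1],K[0,2]+K[0,0]*k*q[0]])
P=cloud(S); a=[]
for r in range(420):
    row=[]
    r_ok=False
    for cc in range(130,400):
        if S['range_z'][r,cc]<=0: continue
        q=Rt.T@(P[r,cc]-T)
        if abs(q[1])<.014 and abs(q[0])<.016 and .042<q[2]<.118: row.append(q)
    if len(row)>=3:
        row=np.array(row); a.append((row[:,2].mean(),(row[:,0].min()+row[:,0].max())/2,row[:,0].max()-row[:,0].min()))
a=np.array(a); f=np.polyfit(a[:,0],a[:,1],1); print('side tilt deg',np.degrees(np.arctan(f[0])).round(2),'x at z=.12',np.polyval(f,.12).round(4),'n',len(a))
# foot
res={}
for nm,c,fi in [('side',S,False),('wrist',W,True)]:
    g=proj(c,T+Rt@[0.0,0,.119],fi); r0,c0=(g-11).astype(int); r1,c1=r0+22,c0+22
    im=c['img'][max(r0,0):r1,c0:c1].astype(int); br=im[...,0]-im[...,2]; m=br>0.5*br.max()
    k,l,st,ce=cv2.connectedComponentsWithStats(m.astype('u1')); i=1+np.argmax(st[1:,4]); p=ce[i][::-1]+[max(r0,0),c0]
    print(nm,'foot px',p.round(1),'guess',g.round(1),'n',st[i,4],'contrast',br.max()); res[nm]=(np.array(c['position']),att(c)@ray(c,p,fi))
(p,d),(q,e)=res['side'],res['wrist']
t=np.linalg.lstsq(np.stack([d,-e],1),q-p,rcond=None)[0]; A=p+d*t[0];B=q+e*t[1]
F=(A+B)/2; print('foot world',F.round(4),'miss',np.linalg.norm(A-B).round(4),'tool',(Rt.T@(F-T)).round(4))
E
python3 tilt.py 7
```

```text
13.225 0.01640378638893403 [-0.09  0.41 -1.29] [ 0.5076 -0.2742  0.2465] [-3.0902e+00 -5.5940e-01  1.4000e-03]
side tilt deg 0.27 x at z=.12 -0.0036 n 30
side foot px [269.3 220.6] guess [268.6 222. ] n 13 contrast 33
wrist foot px [205.1 282.3] guess [201.1 282.2] n 15 contrast 52
foot world [ 0.5046 -0.2754  0.1274] miss 0.0007 tool [-0.0031  0.0003  0.1192]
```

Request:
play_rows(
  plan=[
    [-1,0.175,-0.406,0,0],
    [-1,0.35,-0.812,0,0],
    [-1,0.35,-0.812,0,0],
    [-1,0.35,-0.812,0,0],
    [-1,0.35,-0.812,0,0],
    [-1,0.35,-0.812,0,0],
    [-1,0.35,-0.812,0,0],
    [-1,0.35,-0.812,0,0],
    [-1,0.35,-0.812,0,0],
    [-1,0.35,-0.812,0,0],
    [-1,0.35,-0.812,0,0],
    [-1,0.35,-0.812,0,0],
    [-1,0.35,-0.812,0,0],
    [-1,0.35,-0.812,0,0],
    [-1,0.35,-0.812,0,0],
    [-1,0.18,-0.406,0,0],
    [-1,0,0,0,0],
    [-1,0,0,0,0],
  ],
)

```text
time_s: 15.48
eef_pos: [0.5339, 0.2549, 0.2473]
tcp_rot: [3.091, 0.559, -0.001]
ft_force: [-0.7, 0.3, -1.0]
finger_gap: 0.0166
```

```bash
python3 tilt.py 8
```

```text
15.575 0.016693520478687787 [-0.35  0.55 -1.44] [0.5341 0.2546 0.2475] [ 3.0914e+00  5.5810e-01 -3.0000e-04]
side tilt deg 0.87 x at z=.12 -0.0035 n 22
side foot px [137.2 239.9] guess [136.6 240.6] n 10 contrast 23
wrist foot px [205.  282.3] guess [201.  282.4] n 21 contrast 71
foot world [0.5315 0.2534 0.1277] miss 0.0016 tool [-0.0029  0.0002  0.1198]
```

View pics/side8.png

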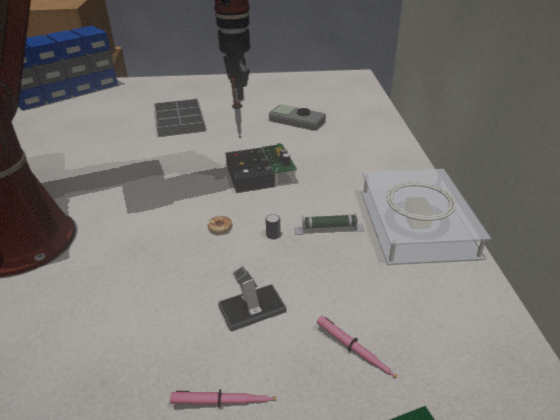

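View pics/wrist8.png

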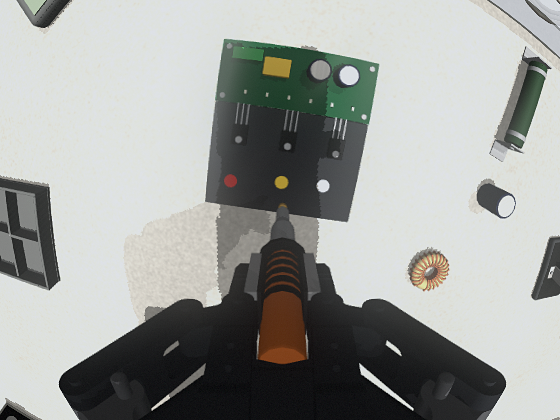

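```bash
cat > dot.py <<'E'
from h import *
s=arm.sense(); Rt=R.from_rotvec(s['tcp_rot']).as_matrix(); T=np.array(s['eef_pos'])
for n,b in [('wrist',(172,260,262,302)),('side',(145,185,230,255))]:
    c=arm.camera(n); fi=n=='wrist'; r0,r1,c0,c1=b
    h=cv2.cvtColor(c['img'],cv2.COLOR_RGB2HSV)[r0:r1,c0:c1]
    m=((h[...,0]>20)&(h[...,0]<34)&(h[...,1]>120)&(h[...,2]>70)).astype('u1')
    k,l,st,ce=cv2.connectedComponentsWithStats(m)
    for i in range(1,k):
        if st[i,4]>6:
            p=ce[i][::-1]+[r0,c0]; d=att(c)@ray(c,p,fi); o=np.array(c['position']); X=o+d*(.0456-o[2])/d[2]
            print(n,st[i,4],p.round(1),X.round(4),'tool',(Rt.T@(X-T)).round(4))
E
python3 dot.py
```

```text
wrist 147 [182.  280.9] [0.5289 0.2543 0.0456] tool [-0.005  -0.0016  0.2019]
```

Request:
play_rows(
  plan=[
    [-1,-0.025,-0.03,0.3,0],
    [-1,0,0,0.4,0],
    [-1,0,0,0.4,0],
    [-1,0,0,0.35,0],
    [-1,0,0,0.25,0],
    [-1,0,0,0,0],
    [-1,0,0,0,0],
  ],
)

```text
time_s: 16.55
eef_pos: [0.5331, 0.2564, 0.1799]
tcp_rot: [-3.091, -0.56, -0.001]
ft_force: [0.4, -0.4, -1.5]
finger_gap: 0.0164
```

```bash
python3 tilt.py 9; python3 dot.py; python3 - <<'E'
from h import *
w=cv2.imread('pics/wrist9.png')[160:300,220:350]; s=cv2.imread('pics/side9.png')[90:210,180:300]
cv2.imwrite('pics/z9.png',np.hstack([cv2.resize(w,(400,430),interpolation=cv2.INTER_CUBIC),cv2.resize(s,(400,430),interpolation=cv2.INTER_CUBIC)]))
E
```

```text
16.65 0.01670980283749745 [-0.2   0.34  0.1 ] [0.5332 0.2564 0.1801] [-3.0912e+00 -5.5970e-01 -1.6000e-03]
side tilt deg 0.74 x at z=.12 -0.0031 n 22
side foot px [163.  241.5] guess [157.9 241.8] n 10 contrast 62
wrist foot px [200.  283.3] guess [201.1 282.3] n 171 contrast 141
foot world [0.5308 0.2544 0.0462] miss 0.0013 tool [-0.0031  0.0011  0.1339]
wrist 177 [200.1 283.1] [0.5298 0.2545 0.0456] tool [-0.004   0.0007  0.1345]
```

View pics/z9.png

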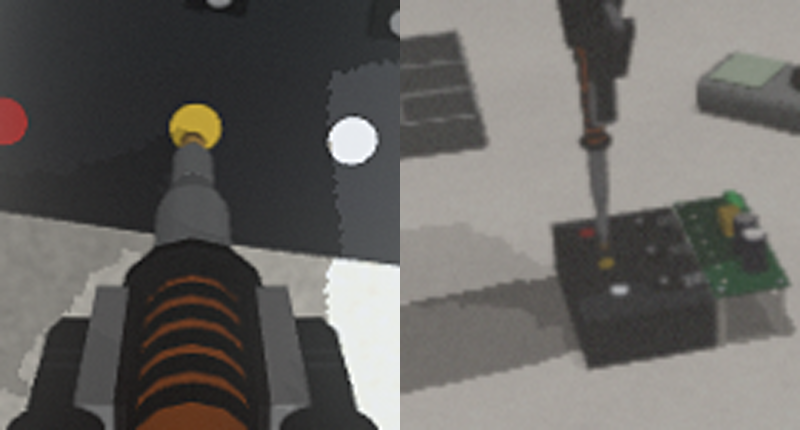

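Request:
play_rows(
  plan=[
    [-1,0,0,0.15,0],
    [-1,0,0,0.1,0],
    [-1,0,0,0,0],
    [-1,0,0,0,0],
  ],
)

```text
time_s: 17.25
eef_pos: [0.5328, 0.2563, 0.1695]
tcp_rot: [-3.091, -0.56, 0.0]
ft_force: [-0.1, 0.3, -1.0]
finger_gap: 0.0167
```

```bash
cat > force.py <<'E'
from h import *
F=[];Z=[]
for i in range(10):
    arm.camera('top'); s=arm.sense(); F.append(s['ft_force']); Z.append(s['eef_pos'])
print(s['time_s'],np.mean(F,0).round(2),np.std(F,0).round(2),np.mean(Z,0).round(5),np.std(Z,0).round(5))
E
python3 force.py
```

```text
17.75 [ 0.05  0.1  -1.12] [0.45 0.32 0.62] [0.53285 0.25634 0.16959] [3.e-05 2.e-05 4.e-05]
```

Request:
play_rows(
  plan=[
    [-1,0,0,0.05,0],
    [-1,0,0,0.05,0],
    [-1,0,0,0,0],
    [-1,0,0,0,0],
  ],
)

```text
time_s: 18.25
eef_pos: [0.5328, 0.2563, 0.1655]
tcp_rot: [3.091, 0.56, 0.0]
ft_force: [-0.6, -0.4, -0.2]
finger_gap: 0.0163
```

```bash
python3 force.py; python3 tilt.py 10
```

```text
18.75 [ 0.03 -0.25 -0.24] [0.56 0.35 0.43] [0.53281 0.25633 0.16555] [2.e-05 1.e-05 2.e-05]
18.85 0.016447597630353455 [-0.15 -0.1  -0.81] [0.5328 0.2563 0.1655] [-3.0913e+00 -5.5980e-01 -1.0000e-04]
side tilt deg 1.31 x at z=.12 -0.0028 n 21
side foot px [163.1 241.6] guess [162.5 242. ] n 9 contrast 52
wrist foot px [203.5 283.8] guess [201.1 282.3] n 128 contrast 145
foot world [0.5313 0.2544 0.0456] miss 0.0005 tool [-0.0021  0.0013  0.1199]
```

Request:
play_rows(
  plan=[
    [-1,0,0,0.04,0],
    [-1,0,0,0.04,0],
    [-1,0,0,0,0],
    [-1,0,0,0,0],
  ],
)

```text
time_s: 19.35
eef_pos: [0.5328, 0.2563, 0.1624]
tcp_rot: [3.091, 0.56, 0.0]
ft_force: [0.4, 0.4, 0.8]
finger_gap: 0.0168
```

```bash
python3 force.py; python3 force.py;  python3 tilt.py 11; python3 - <<'E'
from h import *
w=cv2.imread('pics/wrist11.png')[160:300,220:350]; s=cv2.imread('pics/side11.png')[90:210,180:300]
cv2.imwrite('pics/z11.png',np.hstack([cv2.resize(w,(400,430),interpolation=cv2.INTER_CUBIC),cv2.resize(s,(400,430),interpolation=cv2.INTER_CUBIC)]))
E
```

```text
19.85 [0.27 0.16 1.08] [0.44 0.49 0.47] [0.53283 0.25634 0.16235] [2.e-05 1.e-05 3.e-05]
20.35 [-0.03  0.1   0.54] [0.54 0.58 0.26] [0.53281 0.25633 0.16232] [1.e-05 1.e-05 2.e-05]
20.45 0.016457632599605716 [ 0.25 -0.58  0.64] [0.5328 0.2563 0.1623] [3.0913 0.5598 0.    ]
side tilt deg 3.42 x at z=.12 -0.0009 n 25
side foot px [163.2 241.7] guess [163.5 242.1] n 10 contrast 52
wrist foot px [204.3 283.6] guess [201.1 282.3] n 121 contrast 141
foot world [0.5316 0.2546 0.0453] miss 0.0007 tool [-0.0017  0.0012  0.117 ]
```

View pics/z11.png

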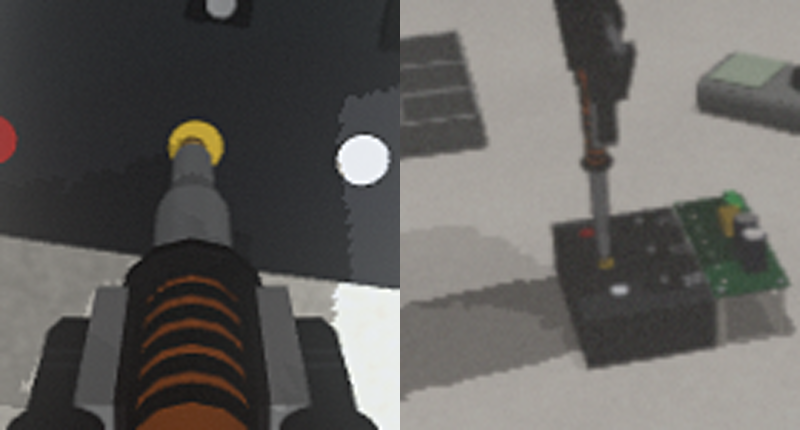

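```bash
sed 's/<.118/<.095/' tilt.py > tilt2.py; python3 tilt2.py 12 | grep -E 'tilt|^2'; python3 - <<'E'
from h import *
# wrist shift of shank between pictures (tool-fixed camera)
ref=cv2.imread('pics/wrist7.png',0)
for n in ['6','7','8','9','11','12']:
    im=cv2.imread(f'pics/wrist{n}.png',0)
    for nm,(r0,r1,c0,c1) in {'guard/stripes':(240,300,258,308),'shank':(212,242,268,296)}.items():
        t=ref[r0:r1,c0:c1]; m=cv2.matchTemplate(im[r0-10:r1+10,c0-10:c1+10],t,cv2.TM_CCOEFF_NORMED); _,v,_,l=cv2.minMaxLoc(m); print(n,nm,l[1]-10,l[0]-10,round(v,3))
E
python3 dot.py
```

```text
20.55 0.016556273486678912 [-0.02  0.17  1.  ] [0.5328 0.2563 0.1623] [-3.0913 -0.5598 -0.    ]
side tilt deg 0.35 x at z=.12 -0.0035 n 17
6 guard/stripes -4 0 0.945
6 shank -7 0 0.974
7 guard/stripes 0 0 1.0
7 shank 0 0 1.0
8 guard/stripes 0 0 0.964
8 shank 1 0 0.895
9 guard/stripes 0 0 0.919
9 shank 10 -8 0.195
11 guard/stripes 0 0 0.544
11 shank 9 10 0.255
12 guard/stripes 0 0 0.543
12 shank 9 10 0.258
wrist 142 [204.6 283.9] [0.5312 0.2543 0.0456] tool [-0.0022  0.0013  0.1167]
```

Request:
play_rows(
  plan=[
    [-1,0,0,0,0],
    [-1,0,0,0,0],
    [-1,0,0,0,0],
    [-1,0,0,0,0],
    [-1,0,0,0,0],
    [-1,0,0,0,0],
    [-1,0,0,0,0],
    [-1,0,0,0,0],
    [-1,0,0,0,0],
    [-1,0,0,0,0],
    [-1,0,0,0,0],
    [-1,0,0,0,0],
    [-1,0,0,0,0],
    [-1,0,0,0,0],
    [-1,0,0,0,0],
    [-1,0,0,0,0],
    [-1,0,0,0,0],
    [-1,0,0,0,0],
    [-1,0,0,0,0],
    [-1,0,0,0,0],
  ],
)

```text
time_s: 23.15
eef_pos: [0.5328, 0.2563, 0.1623]
tcp_rot: [3.091, 0.56, 0.0]
ft_force: [-0.4, 0.0, 0.9]
finger_gap: 0.017
```

Request:
play_rows(
  plan=[
    [-1,0,0,0,0],
    [-1,0,0,0,0],
    [-1,0,0,0,0],
    [-1,0,0,0,0],
    [-1,0,0,0,0],
    [-1,0,0,0,0],
    [-1,0,0,0,0],
    [-1,0,0,0,0],
    [-1,0,0,0,0],
    [-1,0,0,0,0],
    [-1,0,0,0,0],
    [-1,0,0,0,0],
  ],
)

```text
time_s: 24.65
eef_pos: [0.5328, 0.2563, 0.1623]
tcp_rot: [3.091, 0.56, 0.0]
ft_force: [-0.4, -0.6, 1.2]
finger_gap: 0.0168
```

```bash
python3 force.py; python3 tilt2.py 13 | grep -E 'tilt|^2'; python3 - <<'E'
from h import *
c=arm.camera('top'); save('top13',c['img']); a=cv2.imread('pics/top0.png'); b=cv2.imread('pics/top13.png')
for nm,(r0,r1,c0,c1) in {'toroid':(265,300,225,260),'cap':(215,240,244,268),'res':(138,210,238,262)}.items():
    m=cv2.matchTemplate(b[r0-6:r1+6,c0-6:c1+6],a[r0:r1,c0:c1],cv2.TM_CCOEFF_NORMED); _,v,_,l=cv2.minMaxLoc(m); print(nm,l[1]-6,l[0]-6,round(v,3))
E
```

```text
25.15 [ 0.29 -0.29  0.98] [0.57 0.77 0.41] [0.53279 0.25633 0.16231] [2.e-05 1.e-05 1.e-05]
25.25 0.01635758374081765 [0.63 0.76 0.57] [0.5328 0.2563 0.1623] [ 3.0913  0.5598 -0.    ]
side tilt deg 0.31 x at z=.12 -0.004 n 16
toroid 0 0 0.994
cap 0 0 0.994
res 0 0 0.997
```

```bash
python3 -c "
from bench import arm
print(arm.sign_off())"
```

```text
the job is handed in; nothing more can be done
None
```

The orange pen is standing upright on the yellow dot with its sprung tip about half-way in. It was held still there for about 6 s, then handed in at 25 s while still gripped and pressed.

I drew the pen out of the holster along its own axis. It came out leaning at 25°, and the moves cannot tilt the tool. So I swung it upright in the jaws by pushing its shank against the edge of the holster's sleeve, in two passes, then carried it to the dot and pressed lightly.

**Last checks**
- **Lean:** about 0.3° in the side picture. Two readings before that gave 1.3° and 3.4°. The 3.4° was skewed by heat-sink pixels; leaving those out in the next picture gave 0.35°. Sideways lean was not measured separately; the tip sat within about 0.3 mm of the jaws' centre line.
- **Press:** about 2 N, which means the tip is pushed in about 3.7 mm. The force readings are noisy, so this could be off by about 0.5 mm; height alone gave 3.9 to 4.7 mm.
- **Position:** the tip is about 1 mm from the dot's centre. The three cameras placed the dot within about 2 mm of each other.
- **Bystanders:** the toroid, capacitor and resistor showed no shift between the first and last top pictures. I stayed clear of the pink pens but did not compare them.

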